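# Set the photometer to its third filter and take a reading

## Robot

A 6-joint arm with a two-finger parallel gripper is mounted at the origin on a cart in front of the work surface, level with it; the furniture and walls round the work are solid. World frame = base frame: x ahead of the robot, y to its left, z up, the work surface at z = 0. Lengths are in m, angles in rad, forces in N, time in s.
With the tool pointing down it reaches from about 0.4 to 0.825 m from the base axis. Payload 7 kg.
Tool frame: the origin (TCP) lies midway between the tips of the shut fingers; the grasp point (between the pads) lies 19 mm behind it; z points along the fingers, y is the direction in which the jaws open and shut (so a half turn about z gives the same grasp; the last joint's range is limited). The gripper opens to 85 mm and grips with 20 to 120 N. Pads are 22 mm wide; open, the fingers measure 114 mm over their backs; the gripper's body (76 mm by 85 mm) begins 54 mm behind the grasp point. The pads swing forward as they close: fully open they stand 13 mm farther back than shut.
Start: joints at [1.533, 0.359, 0.012, 0, -1.224, -0.288], TCP at [0.216, 0.639, 0.231] pointing down, gripper open.
Joint ranges: [-3.07, 3.07], [-1.43, 2.12], [-1.02, 1.25], [-3.03, 1.67], [-3.05, -0], [-3.03, 3.03]. Speed limits (rad/s): [2.39, 2.39, 3.01, 3.14, 3.14, 3.14].

## Interface

Orientations are given as a rotation vector (axis times angle).
In Python, from bench import arm gives the robot as it stands. The module is installed in compiled form; this text tells all that it offers.
- The arm moves only by the tool step_arm, never from a script. Its argument "rows" is one flat list of numbers, 6 for each row, row after row: the shift along the world's x, y, z in cm, then the turn, a rotation vector about the world's x, y, z in rad. A call has 1 to 20 rows; each row shifts and turns the commanded pose from where the row before left it; what a row does not reach is not made up. A row lasts 1/10 s, in which the tool goes at most 50 mm and 8.59 degrees, less where a joint would pass 70% of its speed; a pose out of reach is approached as far as the arm can. A call is refused whole if a number of a shift passes 5 or a number of a turn 0.15, either way. A call with a gripper value outside its range is refused whole. "claw" is the opening, from 0 (shut) to 1 (fully open), set as the call begins (left out, the last holds). The fingers move at their own pace and stop on an object; the grip force is fixed at half the most. Time passes only in rows, so rows that do not move let the fingers close. It gives the time, the measured TCP pose, the force and the opening at its end, in the units of the state.
- arm.get_obs(): the state, without advancing time (a new reading comes with each control period).
- arm.read_camera(name): name is "side" or "top"; returns a dict with "color" (384x512x3 uint8, blue, green, red), "range_z" (384x512 float32, m along the optical axis (not along the pixel's ray), 0 where there is no reading), "fx", "fy", "cx", "cy" (pixels), "R" (3x3) and "t" (3): a world point X has camera coordinates R X + t. Camera axes: x right, y down, z forward; pixel columns grow to the right and rows downward; lengths in m; the calibration is good to about 2 mm. A picture is of the moment at which its call begins.
- arm.sign_off(): hands the job in, once; it reports no verdict.
The state is a dict: "time_s": time; "joint_pos": joint angles; "qvel": joint speeds; "joint_efforts": joint torques, N m; "ee_pos": TCP position; "tool_rot": TCP orientation; "wrist_force": force on the tool from outside, world axes, zero at the start; "wrist_torque": the same for the moment, N m; "width": finger opening in m.
Only numpy, scipy, OpenCV 4.12 (cv2) and the standard library are available. Lean on these libraries where they do the work, as an engineer would, in place of code of your own. Each camera call takes 0.05 s, during which the arm holds its last target.

## Task

A sample vial stands ready in the bench photometer: using only the fingertips or the outside of the fingers, push the black light hood over it fully shut, and slide the filter lever from its parked end to the third click and leave it seated there; do not run on past it, because the fourth position is the open aperture and would overload the detector. Only when both are set, press the measuring key on the sloping front all the way down and let it go again. Pinch and lift nothing, push gently, and do not shift the photometer, the vial cap lying on it or the bottles and small parts around it.

Things in the scene. Friction and masses are not known exactly. Their poses are not given: they have to be found in the camera images.
- photometer: White bench photometer, 210 mm deep (x) x 270 mm wide (y), about 4.5 kg, loose on rubber feet. Origin: centre of its underside; own x to its back, y to its left. Flat deck at z = 95 mm from x = -35 mm to the back (+105 mm); before it the panel slopes to z = 70 mm at the front edge. Hood at the back left, filter lever on the deck right of it, measuring key on the slope right of the dark display.
- lever_tab: Black upright finger tab of the filter lever, 22 (x) x 11 (y, sliding direction) x 26 mm high, 5 to 31 mm above the deck. Origin: its centre; axes as the photometer's. Slides at photometer x = 10 mm from y = -66 (parked, right) to +6 mm along an aluminium plate with five marks. 50 mm of deck is free right of it. Its 30 mm long foot is 5 mm high: keep fingertips 7 mm or more above the deck.
- filter_lever (a joint): Lever position in m: 0 parked, growing to the photometer's left (+y). Sprung seats click at 0 (parked, where it starts), 0.018 (first), 0.036 (second), 0.054 (third, wanted), 0.072 (fourth, open aperture, 2 mm before the stop). Leaving a seat takes about 6 to 9 N; half-way between seats it tips over and snaps into the next by itself, up to 9 mm ahead of the finger.
- hood (a joint): Opening angle of the light hood in rad: 0 shut, growing as it opens. Starts open between 0.75 and 1.15. A friction hinge holds it at any angle; about 1 to 3 N near its front edge moves it; shut, it rests on a thin soft light seal.
- hood_shell: Black light hood; origin: the point on its top face, on its centre line, 70 mm from the hinge, 34 mm above its underside. Axes turn with the hood: x from front edge to hinge, z out of the top. Hood 84 long x 80 wide x 34 mm high, hinged on its back edge: the hinge line runs along photometer y at photometer x = 97, z = 96 mm; hood centred at y = 85 mm. Shut, its top is level, 130 mm above the worktop.
- measure_key (a joint): Travel of the measuring key in m: 0 up, 0.005 fully down, where it meets its stop. A spring returns it; 1.5 N starts it, 4.5 N holds it fully down.
- key_top (a point): Centre of the top of the measuring key, a white rounded bar 22 mm (x) x 38 mm (y) on the sloping front panel, right of the display. It is pressed into the panel, whose slope is 20 degrees: the key faces up and towards the photometer's front (its own z); a push straight down works as well.
- amber_bottle: Bystander: loose square amber dropper bottle, 47x47x132 mm, beside the photometer; origin under its centre. To be left alone.
- small_flask: Bystander: loose small round glass flask stood upside down on its neck, diameter 51 mm, 80 mm high, beside the photometer; origin under its centre. To be left alone.
- red_collar_bottle: Bystander: loose small bottle with a red collar, diameter 57 mm, 77 mm high, beside the photometer; origin under its centre. To be left alone.
- vial_cap: Bystander: loose black screw cap of the sample vial, diameter 41 mm, 24 mm high, lying on the right back of the photometer's deck; origin under its centre. To be left alone.

How it is judged:
On the way, in this order (a step that is already met when the one before it is completed fails the run):
1. the hood is shut and the filter lever sits in its third seat (value of joint hood below 0.05 rad and value of joint filter_lever between 0.051 and 0.057 m and value of joint measure_key below 0.001 m), for 0.2 s.
2. the measuring key is pressed down while hood and lever stay set (value of joint hood below 0.05 rad and value of joint filter_lever between 0.051 and 0.057 m and value of joint measure_key above 0.0038 m), for 0.05 s.
At the end, for the whole second after the job is handed in: The hood is shut (under 0.05 rad), the filter lever rests in its third seat (0.051 to 0.057 m), and the measuring key, having been pressed at least 3.8 mm down after both were set, is up again (under 1 mm); the photometer stands still on the worktop (all of step 1 and linear speed of photometer below 0.02 m/s and height (world z) of photometer below 0.005 m); the robot touches nothing.
It fails at once if the filter lever runs on past the third seat towards the open aperture (beyond 63.5 mm) (value of joint filter_lever above 0.0635 m).
It fails at once if the measuring key is pressed before the hood is shut and the lever is at its third seat (value of joint measure_key above 0.002 m and not (value of joint hood below 0.05 rad and value of joint filter_lever between 0.051 and 0.057 m)).
It fails at once if the lever tab (over 25 N) or the hood (over 45 N) is pinched or forced (contact force between the fingers and lever_tab above 25 N or contact force between the fingers and hood_shell above 45 N).
It fails at once if the photometer is shifted by more than 15 mm, lifted or tipped (distance of photometer from where it was at the start of the episode above 0.015 m or height (world z) of photometer above 0.008 m or angle between photometer's own z axis and vertical above 0.06 rad).
It fails at once if a bottle or small part nearby is moved by more than 25 mm or picked up (distance of any of amber_bottle, small_flask, red_collar_bottle, vial_cap from where it was at the start of the episode above 0.025 m).
It also fails if it takes over 54 s, if anything falls off the work surface, if the arm or the gripper's body presses on something with over 40 N, if the wrist force passes 120 N, or if a joint passes its speed limit or range.

## Working session

There is one attempt and no reset: what is moved stays moved. The work goes in short steps, Python scripts to look and compute and a tool call to move; the robot and the scene stay as the last step left them, time stands still between calls to the robot, and variables do not carry over. Pictures are saved under pics/ and viewed, and the job is handed in when it is done.

Besides the shell and the picture viewer there is one more tool, called as name(argument=value, ...), one argument or row to a line, values as JSON. step_arm: Moves the arm, as the interface text tells. Its arguments: {"type":"object","properties":{"rows":{"type":"array","items":{"type":"number"}},"claw":{"type":"number"}},"required":["rows"]}

```bash
mkdir -p pics
cat > h.py <<'E'
import numpy as np,cv2
from bench import arm
def snap(n,tag):
    c=arm.read_camera(n); np.savez(f'{tag}_{n}.npz',**c); cv2.imwrite(f'pics/{tag}_{n}.png',c['color']); return c
def load(n,tag): return dict(np.load(f'{tag}_{n}.npz'))
def P(c,u,v,d=None):
    if d is None:
        w=c['range_z'][int(v)-1:int(v)+2,int(u)-1:int(u)+2]; d=np.median(w[w>0]) if (w>0).any() else 0
    p=np.array([(u-c['cx'])/c['fx']*d,(v-c['cy'])/c['fy']*d,d]); return c['R'].T@(p-c['t'])
def proj(c,X):
    p=c['R']@np.array(X)+c['t']; return p[0]/p[2]*c['fx']+c['cx'],p[1]/p[2]*c['fy']+c['cy']
def crop(c,x0,y0,x1,y1,n):
    s=min(800/(x1-x0),600/(y1-y0)); cv2.imwrite(f'pics/{n}.png',cv2.resize(c['color'][y0:y1,x0:x1],None,fx=s,fy=s,interpolation=cv2.INTER_CUBIC)); print('scale',s)
E
python3 - <<'E'
from h import *
o=arm.get_obs(); print(o)
for n in('side','top'):
    c=snap(n,'a'); print(n,c['fx'],c['cx'],c['cy'],c['R'],c['t'], 'cam',-c['R'].T@c['t'])
E
```

```text
{'time_s': 0.0, 'joint_pos': array([ 1.53311663e+00,  3.59370616e-01,  1.10423719e-02, -3.24236267e-04,
       -1.22410422e+00, -2.88084201e-01]), 'qvel': array([ 0.00014602, -0.0007131 , -0.00027119,  0.00022982,  0.0005013 ,
       -0.00163981]), 'joint_efforts': array([ 4.71327130e-04, -5.83320522e+01,  2.93412799e+01,  6.93635255e+00,
       -5.97050384e-03,  3.96616116e-06]), 'ee_pos': array([0.2159118 , 0.63902012, 0.2303717 ]), 'tool_rot': array([ 3.09834312e+00, -5.09350732e-01, -1.54099730e-04]), 'wrist_force': array([0.14086688, 0.61046595, 0.24427024]), 'wrist_torque': array([-0.00971762,  0.02050981, -0.01685969]), 'width': 0.08544778439402688}
side 365.54406339526577 252.04814071454336 191.62726517836245 [[ 0.97954877 -0.20107413 -0.00730793]
 [-0.12059791 -0.5576539  -0.82126626]
 [ 0.16106011  0.80535167 -0.57049831]] [-0.53814145  0.17330229  0.89991844] cam [ 0.40309473 -0.73631445  0.65179658]
top 450.78122313526814 248.014957638409 192.96224741403088 [[-0.02464462 -0.9995868  -0.01479462]
 [-0.99137712  0.02634211 -0.12836469]
 [ 0.12870137  0.01150355 -0.99161667]] [0.02533601 0.55921112 1.23158487] cam [ 0.39650684 -0.00357285  1.29341789]
```

```bash
ls .
```

```text
a_side.npz
a_top.npz
h.py
pics
```

View pics/a_side.png

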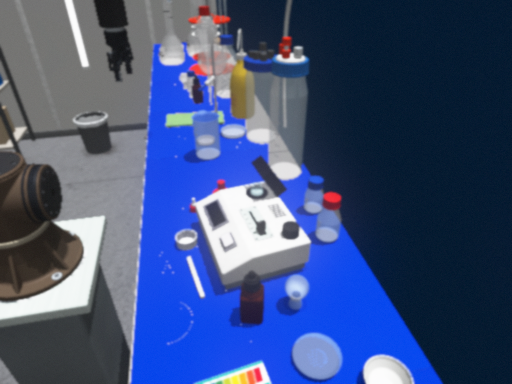

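View pics/a_top.png

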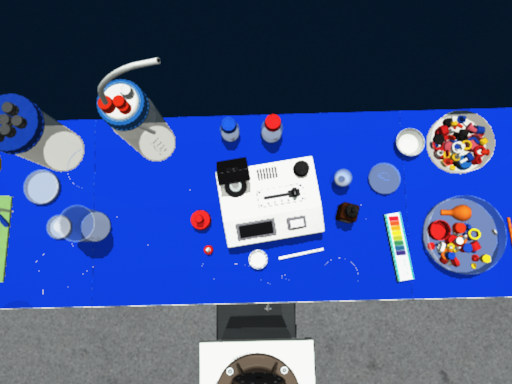

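The top view shows the photometer around (270,203), hood at (233,175), lever tab near (294,193), key (297,223) and cap (301,169). I'll enlarge both views.

Run:
```python
from h import *
c=load('top','a'); crop(c,200,140,360,260,'a_topc')
s=load('side','a'); crop(s,170,140,350,330,'a_sidec')
for n,u,v in [('TL',221,166),('TR',315,157),('BR',323,238),('BL',226,246),('tab',294,193),('key',297,223),('cap',301,169),('hood',233,172)]: print(n,P(c,u,v).round(4))
```

```text
scale 5.0
scale 3.1578947368421053
TL [0.6173 0.0778 0.1478]
TR [ 6.650e-01 -1.865e-01 -1.000e-04]
BR [ 0.4293 -0.1989  0.0005]
BL [ 0.4136  0.078  -0.0009]
tab [ 0.5449 -0.11    0.1246]
key [ 0.4683 -0.1178  0.0932]
cap [ 0.6094 -0.1316  0.117 ]
hood [0.5946 0.0456 0.1823]
```

View pics/a_topc.png

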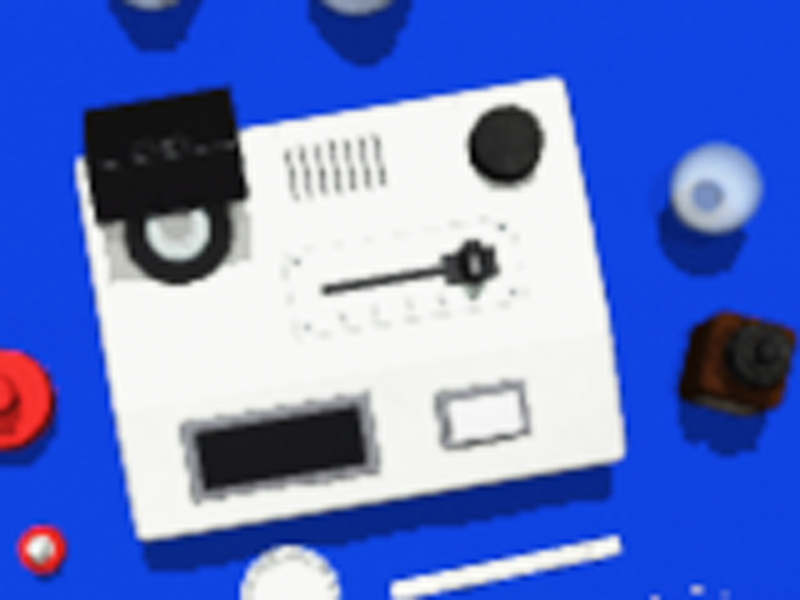

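View pics/a_sidec.png

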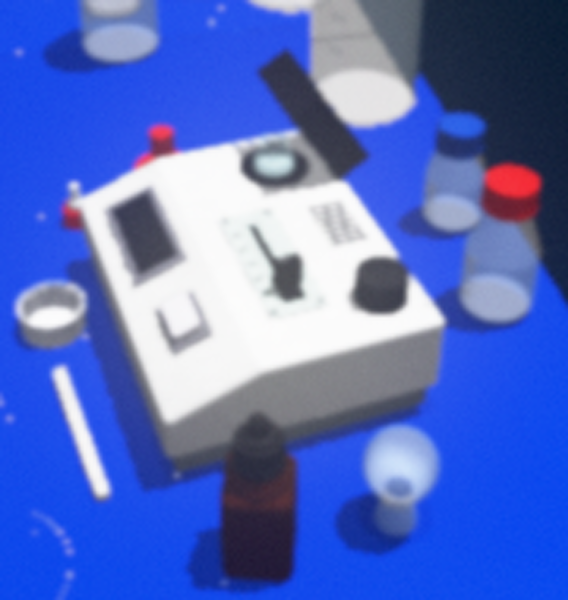

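```bash
cat >> h.py <<'E'
def rayz(c,u,v,z):
    d=c['R'].T@np.array([(u-c['cx'])/c['fx'],(v-c['cy'])/c['fy'],1]); C=-c['R'].T@c['t']; return C+d*(z-C[2])/d[2]
E
python3 - <<'E'
from h import *
from scipy.optimize import least_squares
c=load('top','a'); s=load('side','a')
t=lambda x,y:(200+(x+.5)/5-.5,140+(y+.5)/5-.5)
q=lambda x,y:(170+(x+.5)/3.15789-.5,140+(y+.5)/3.15789-.5)
# model point -> pixel obs
ob=[(c,t(565,78),(.105,-.135,.095)),(c,t(625,457),(-.105,-.135,.07)),(c,t(140,541),(-.105,.135,.07)),
 (s,q(443,321),(.105,-.135,.095)),(s,q(168,424),(-.105,-.135,.07)),(s,q(80,205),(-.105,.135,.07))]
def X(p,m):
    a=p[2];return np.array([p[0]+np.cos(a)*m[0]-np.sin(a)*m[1],p[1]+np.sin(a)*m[0]+np.cos(a)*m[1],m[2]])
f=lambda p,o:np.concatenate([np.array(proj(k,X(p,m)))-uv for k,uv,m in o])
for o in(ob,ob[:3],ob[3:]):
    r=least_squares(f,[.53,-.06,-.0],args=(o,)); print(r.x.round(4),r.fun.round(1))
for n,xy,z in [('tab',(478,258),.126),('tab0',(470,264),.126),('key',(484,415),.09),('cap',(505,146),.119)]:
    print(n,rayz(c,*t(*xy),z).round(4))
# hood points
p=least_squares(f,[.53,-.06,0],args=(ob[:3],)).x
for k,lim in((c,(200,140,360,260)),(s,(170,140,350,330))):
    v,u=np.mgrid[lim[1]:lim[3],lim[0]:lim[2]];u=u.ravel();v=v.ravel()
    d=k['range_z'][v,u]
    W=((np.c_[(u-k['cx'])/k['fx']*d,(v-k['cy'])/k['fy']*d,d]-k['t'])@k['R'])[d>0]
    a=p[2];dx,dy=W[:,0]-p[0],W[:,1]-p[1]
    L=np.c_[np.cos(a)*dx+np.sin(a)*dy,-np.sin(a)*dx+np.cos(a)*dy,W[:,2]]
    m=(abs(L[:,1]-.085)<.035)&(L[:,2]>.1)&(L[:,2]<.25)&(L[:,0]>0)&(L[:,0]<.18)
    H=L[m]; 
    for xx in np.arange(0,.18,.01):
        z=H[(abs(H[:,0]-xx)<.005),2]
        if len(z): print(round(xx,3),len(z),np.percentile(z,[5,50,95]).round(4))
    m=(abs(L[:,0]-.01)<.02)&(L[:,2]>.112)&(L[:,2]<.135)&(L[:,1]<.03)
    print('tab',len(L[m]),L[m].mean(0) if m.any() else 0, np.percentile(L[m],[5,95],axis=0))
    m=(abs(L[:,0])<.1)&(L[:,0]>-.03)&(abs(L[:,1])<.05);print('deck z',np.median(L[m,2]))
E
```

```text
[ 0.5289 -0.0491  0.1436] [ 0.3 -0.7  1.6  0.7 -0.1  0.8  2.  -0.3 -0.9 -0.7 -0.8 -2.5]
[ 0.5299 -0.0476  0.1389] [-0.1 -0.8  0.9  0.6 -0.8  0.2]
[ 0.5278 -0.0513  0.1497] [ 2.1  0.1 -0.9  0.3 -1.4 -1.7]
tab [ 0.5494 -0.1132  0.126 ]
tab0 [ 0.5463 -0.1089  0.126 ]
key [ 0.4696 -0.1166  0.09  ]
cap [ 0.6096 -0.1304  0.119 ]
0.0 1 [0.1022 0.1022 0.1022]
0.03 2 [0.1005 0.1005 0.1006]
0.04 25 [0.101  0.1056 0.1191]
0.05 53 [0.1011 0.1172 0.1766]
0.06 129 [0.1101 0.1702 0.1758]
0.07 118 [0.1734 0.1767 0.1815]
0.08 110 [0.178  0.1818 0.186 ]
0.09 75 [0.1637 0.1719 0.1802]
0.1 72 [0.1477 0.1548 0.1636]
0.11 65 [0.1335 0.14   0.1485]
0.12 67 [0.118  0.1249 0.132 ]
0.13 8 [0.1117 0.1131 0.1164]
tab 39 [ 0.01081253 -0.06680328  0.12392696] [[ 0.00127638 -0.07213188  0.11965421]
 [ 0.02127226 -0.06194922  0.12774363]]
deck z 0.09463375070569671
0.04 31 [0.101  0.1072 0.1193]
0.05 70 [0.1038 0.1182 0.1752]
0.06 119 [0.1026 0.1697 0.1743]
0.07 82 [0.1119 0.1776 0.1811]
0.08 43 [0.1799 0.1829 0.1845]
0.09 1 [0.1015 0.1015 0.1015]
tab 69 [ 0.00880427 -0.06930508  0.1207187 ] [[-0.00044016 -0.07236564  0.11258213]
 [ 0.01915891 -0.06358058  0.12613233]]
deck z 0.0951165441184338
```

Run:
```python
from h import *
Ws=[]
for n in('top','side'):
    k=load(n,'a'); v,u=np.mgrid[0:384,0:512];u=u.ravel();v=v.ravel();d=k['range_z'][v,u]
    Ws.append(((np.c_[(u-k['cx'])/k['fx']*d,(v-k['cy'])/k['fy']*d,d]-k['t'])@k['R'])[d>0])
W=np.vstack(Ws)
print('max z cm grid; rows y, cols x .2...85')
xs=np.arange(.2,.9,.05); print('      ',*(f'{x:4.2f}' for x in xs))
for y in np.arange(.75,-.35,-.05):
    r=[]
    for x in xs:
        m=(abs(W[:,0]-x)<.025)&(abs(W[:,1]-y)<.025)&(W[:,2]<.9)
        r.append(f'{100*np.percentile(W[m,2],98):4.0f}' if m.sum()>3 else '   .')
    print(f'{y:5.2f}',*r)
a=.1395;p=np.array([.5295,-.048]);R=np.array([[np.cos(a),-np.sin(a)],[np.sin(a),np.cos(a)]])
print('key local',R.T@(np.array([.4696,-.1166])-p),'cap',R.T@(np.array([.6096,-.1304])-p))
```

```text
max z cm grid; rows y, cols x .2...85
       0.20 0.25 0.30 0.35 0.40 0.45 0.50 0.55 0.60 0.65 0.70 0.75 0.80 0.85
 0.75    .    0    0    2    2    2    .   46   17   34   27    .   46    .
 0.70   29   34    1    2    2    2    2    2    1   30    1    .   46    .
 0.65   41   48    1    1    1    1   46   44    2    2    0    .   47    .
 0.60   49   49    1    1    1   38   46   45    2   31   35    .   47    .
 0.55   35    1    1    1    1    2    2    2    2   33   35   34   46    .
 0.50    .    0    1    1    1   15   15    1    1   31   33   31   47    .
 0.45    .    1    0    1    1   15   15   15    1    1    1    1   54    .
 0.40    .    1    1    1    1   15   15    1    1    1    1    1   62    .
 0.35    .    1    1    1    1    1    1    1    1    1    1    0   62    .
 0.30    .    1    1    1    1    1    1    1    1   37   48   38   62    .
 0.25    .    0    1    1    1    1    1    1    1   37   55   41   62    .
 0.20    .    0    1    1    1    1    1    1    1    1   60   36   61    .
 0.15    .    1    1    0    4    4    8    1    1    1   62    1   61    .
 0.10    .    0    1    1    3    9   10   17   18   13    1   11   61    .
 0.05    .    1    1    1    7    9   10   17   18   14   10   11   60    .
-0.00    .    0    1    3    7    9   10   10   18   14    1    1   60    .
-0.05  -10    0    0    2    6    9   10   10   10   10   13   13   59    .
-0.10    .    0    0    0    1   10   10   13   12   12    8   13   59    .
-0.15    .    0    0    0    1    9   10   10   12   12    1    0   59    .
-0.20    .    0    0    0    1    8    9   10    9    0    1    1   58    .
-0.25    .    0    0    0    0    8   13    7    8    0    0    0   58    .
-0.30    .    0    0    0    0    6   11    0    6    0    0    0   58    .
key local [-0.0688568  -0.05960462] cap [ 0.06786433 -0.09273728]
```

step_arm(
  claw=0,
  rows=[1.5,-3.5,0.4,0,0,0.033,1.5,-3.5,0.4,0,0,0.033,1.5,-3.5,0.4,0,0,0.033,1.5,-3.5,0.4,0,0,0.033,1.5,-3.5,0.4,0,0,0.033,1.5,-3.5,0.4,0,0,0.033,1.5,-3.5,0.4,0,0,0.033,1.5,-3.5,0.4,0,0,0.033,1.5,-3.5,0.4,0,0,0.033,1.5,-3.5,0.4,0,0,0.033,1.5,-3.5,0.4,0,0,0.033,1.5,-3.5,0.4,0,0,0.033,1.5,-3.5,0.4,0,0,0.033,1,-3.5,0,0,0,0.036,0,0,0,0,0,0],
)

```text
time_s: 1.6
ee_pos: [0.4213, 0.1463, 0.2833]
tool_rot: [3.134, 0.215, -0.0]
wrist_force: [-1.1, 0.5, -0.7]
width: -0.0004
```

step_arm(
  rows=[3.8,-1.5,0,0,0,0,3.8,-1.5,0,0,0,0,3.8,-1.5,0,0,0,0,3.8,-1.5,0,0,0,0,3.8,-1.5,0,0,0,0,3.8,-1.5,0,0,0,0,0,0,0,0,0,0,0,0,-3,0,0,0,0,0,-3,0,0,0,0,0,0,0,0,0],
)

```text
time_s: 2.6
ee_pos: [0.6463, 0.0595, 0.2184]
tool_rot: [3.133, 0.217, -0.013]
wrist_force: [1.1, -0.1, -0.7]
width: 0.0003
```

Run:
```python
from h import *
print(arm.get_obs()['wrist_force'])
c=snap('side','b');crop(c,190,80,350,260,'b_sidec')
c=snap('top','b');crop(c,190,100,350,220,'b_topc')
```

```text
[ 1.05329601 -0.07718132 -0.73609576]
scale 3.3333333333333335
scale 5.0
```

View pics/b_sidec.png

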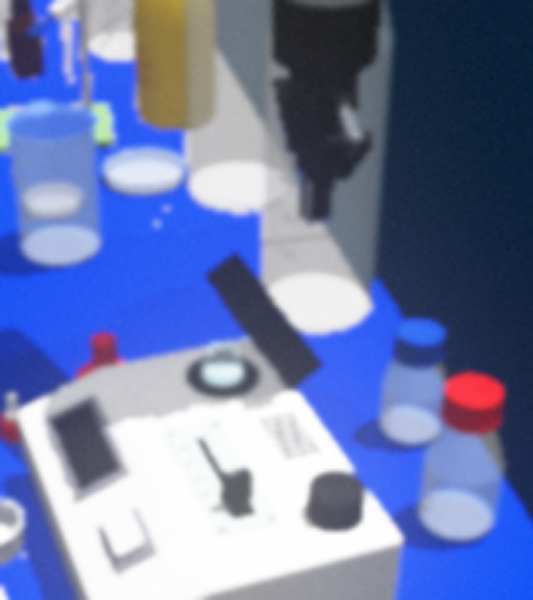

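View pics/b_topc.png

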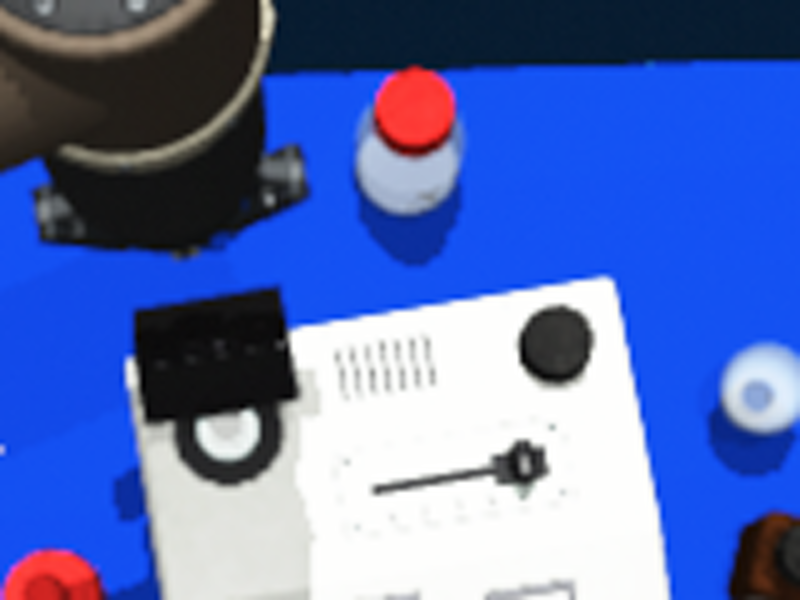

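step_arm(
  rows=[0,-0.2,-2.5,0,0,0,0,0,-2.5,0,0,0,0,0,0,0,0,0],
)

```text
time_s: 3.0
ee_pos: [0.648, 0.0576, 0.1721]
tool_rot: [3.134, 0.218, -0.004]
wrist_force: [-1.1, 0.6, -0.5]
width: -0.0002
```

step_arm(
  rows=[-0.5,-0.07,0,0,0,0,-0.5,-0.07,0,0,0,0,-0.5,-0.07,0,0,0,0,-0.5,-0.07,0,0,0,0,-0.4,-0.05,0,0,0,0,-0.4,-0.05,0,0,0,0,-0.4,-0.05,-0.1,0,0,0,-0.3,-0.04,-0.1,0,0,0,-0.3,-0.04,-0.1,0,0,0,-0.3,-0.04,-0.1,0,0,0,-0.3,-0.04,-0.1,0,0,0],
)

```text
time_s: 4.1
ee_pos: [0.6053, 0.0516, 0.1686]
tool_rot: [-3.134, -0.219, -0.001]
wrist_force: [1.7, 0.2, 2.6]
width: 0.0002
```

step_arm(
  rows=[-0.45,-0.06,-0.2,0,0,0,-0.45,-0.06,-0.2,0,0,0,-0.45,-0.06,-0.2,0,0,0,-0.45,-0.06,-0.25,0,0,0,-0.4,-0.06,-0.3,0,0,0,-0.4,-0.06,-0.3,0,0,0,-0.4,-0.05,-0.3,0,0,0,-0.3,-0.04,-0.3,0,0,0,-0.3,-0.04,-0.3,0,0,0,-0.3,-0.04,-0.3,0,0,0,-0.3,-0.04,-0.3,0,0,0],
)

```text
time_s: 5.2
ee_pos: [0.5631, 0.0459, 0.1384]
tool_rot: [-3.134, -0.218, -0.001]
wrist_force: [0.6, -0.2, -0.0]
width: 0.0003
```

Run:
```python
from h import *
print(arm.get_obs()['wrist_force'])
c=snap('side','c');crop(c,190,80,350,260,'c_sidec')
```

```text
[ 0.64748394 -0.2451892  -0.02424635]
scale 3.3333333333333335
```

View pics/c_sidec.png

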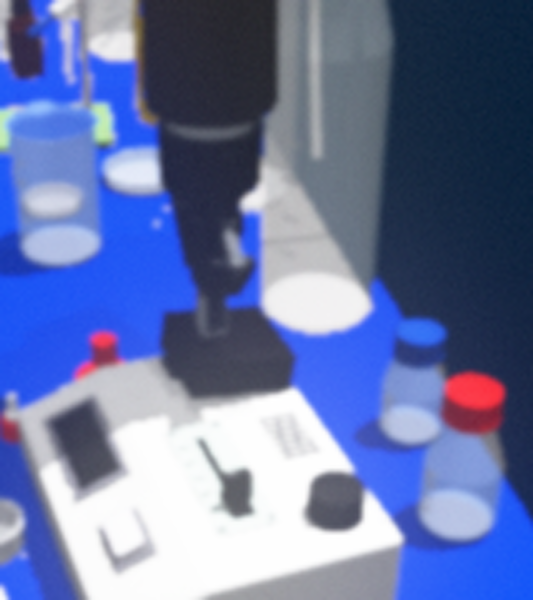

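The hood (crop 225,350) is nearly shut with the fingertip on its top. I keep pressing down gently.

step_arm(
  rows=[-0.1,0,-0.3,0,0,0,-0.1,0,-0.2,0,0,0,0,0,-0.2,0,0,0,0,0,0,0,0,0],
)

```text
time_s: 5.65
ee_pos: [0.5608, 0.0458, 0.1313]
tool_rot: [3.134, 0.218, -0.001]
wrist_force: [-0.4, 0.7, 0.7]
width: -0.0001
```

step_arm(
  rows=[0,0,-0.1,0,0,0,0,0,-0.1,0,0,0,0,0,0,0,0,0],
)

```text
time_s: 5.95
ee_pos: [0.5611, 0.0459, 0.1297]
tool_rot: [-3.134, -0.219, -0.0]
wrist_force: [0.3, -0.5, 0.6]
width: -0.0002
```

step_arm(
  rows=[0,0,-0.1,0,0,0,0,0,-0.1,0,0,0,0,0,0,0,0,0],
)

```text
time_s: 6.25
ee_pos: [0.5614, 0.046, 0.1293]
tool_rot: [3.134, 0.219, 0.002]
wrist_force: [-5.7, 1.2, 13.8]
width: 0.0004
```

step_arm(
  rows=[0,0,1.5,0,0,0,0,0,3,0,0,0,0,0,3,0,0,0,0,-3.8,0,0,0,0,0,-3.8,0,0,0,0,0,-3.8,0,0,0,0,-0.4,-3.8,0,0,0,0,-0.4,-3.8,0,0,0,0,0,0,0,0,0,0],
)

```text
time_s: 7.15
ee_pos: [0.5524, -0.1475, 0.2025]
tool_rot: [3.134, 0.213, -0.001]
wrist_force: [0.3, 0.1, 0.1]
width: 0.0001
```

Run:
```python
from h import *
o=arm.get_obs();print(o['ee_pos'],o['wrist_force'])
c=snap('side','d');crop(c,170,100,350,310,'d_sidec')
c=snap('top','d');crop(c,200,140,360,260,'d_topc')
from numpy import *
k=c;v,u=mgrid[140:260,200:360];u=u.ravel();v=v.ravel();d=k['range_z'][v,u]
W=((c_[(u-k['cx'])/k['fx']*d,(v-k['cy'])/k['fy']*d,d]-k['t'])@k['R'])[d>0]
a=.1395;dx,dy=W[:,0]-.5295,W[:,1]+.048
L=c_[cos(a)*dx+sin(a)*dy,-sin(a)*dx+cos(a)*dy,W[:,2]]
for xx in arange(.02,.1,.01):
    m=(abs(L[:,0]-xx)<.005)&(abs(L[:,1]-.085)<.03);print(round(xx,2),median(L[m,2]).round(4))
```

```text
[ 0.5524027  -0.14753232  0.2025174 ] [0.2814205  0.14271248 0.05366597]
scale 2.857142857142857
scale 5.0
0.02 0.6239
0.03 0.6231
0.04 0.6203
0.05 0.6158
0.06 0.6102
0.07 nan
0.08 nan
0.09 nan
  return _methods._mean(a, axis=axis, dtype=dtype,
  ret = ret.dtype.type(ret / rcount)
```

View pics/d_sidec.png

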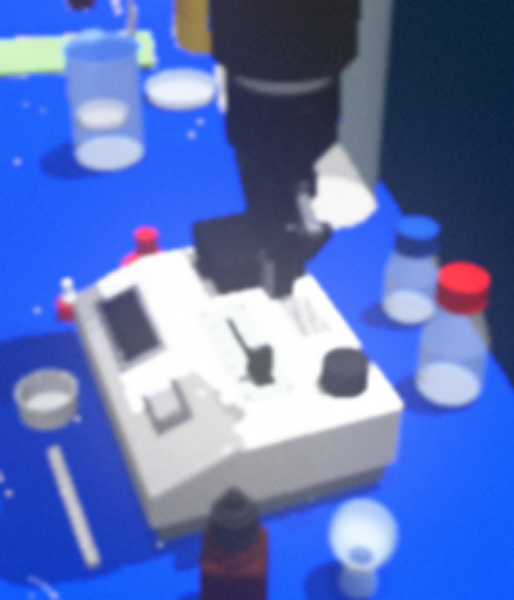

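View pics/d_topc.png

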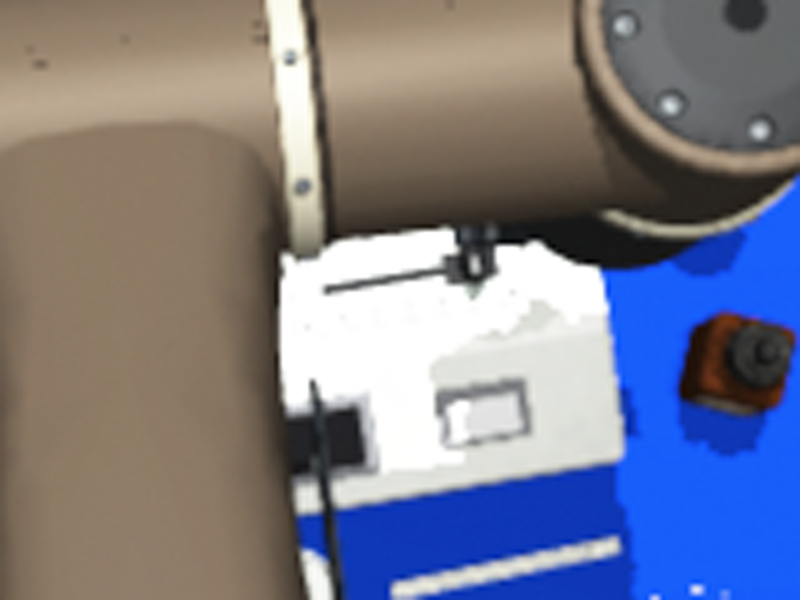

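step_arm(
  rows=[0,0,-3,0,0,0,0,0,-3,0,0,0,0,0,-2,0,0,0,0,0,-1,0,0,0,0,0,-0.4,0,0,0,0,0,0,0,0,0],
)

```text
time_s: 7.85
ee_pos: [0.5535, -0.1437, 0.109]
tool_rot: [3.134, 0.22, 0.0]
wrist_force: [-0.2, 0.1, 1.2]
width: 0.0001
```

Run:
```python
from h import *
o=arm.get_obs();print(o['ee_pos'],o['wrist_force'])
c=snap('side','e');crop(c,200,150,320,250,'e_sidec')
```

```text
[ 0.5534942  -0.14365251  0.10900876] [-0.22586648  0.13009321  1.24847534]
scale 6.0
```

View pics/e_sidec.png

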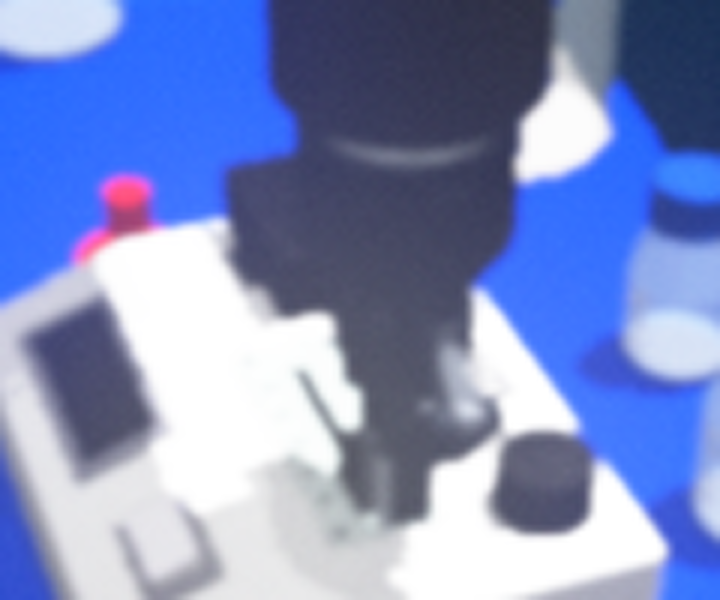

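step_arm(
  rows=[-0.05,0.3,0,0,0,0,-0.05,0.3,0,0,0,0,0,0.2,0,0,0,0,0,0,0,0,0,0],
)

```text
time_s: 8.3
ee_pos: [0.5522, -0.1358, 0.1092]
tool_rot: [-3.134, -0.219, -0.001]
wrist_force: [0.5, 0.5, -0.2]
width: 0.0002
```

step_arm(
  rows=[-0.03,0.2,0,0,0,0,-0.03,0.2,0,0,0,0,0,0,0,0,0,0],
)

```text
time_s: 8.6
ee_pos: [0.5514, -0.132, 0.1088]
tool_rot: [-3.134, -0.219, 0.0]
wrist_force: [-0.8, -0.3, 0.6]
width: 0.0001
```

step_arm(
  rows=[-0.03,0.2,0,0,0,0,0,0,0,0,0,0],
)

```text
time_s: 8.8
ee_pos: [0.5511, -0.1301, 0.1088]
tool_rot: [3.134, 0.219, -0.0]
wrist_force: [-1.1, -1.3, -0.6]
width: -0.0001
```

step_arm(
  rows=[-0.03,0.2,0,0,0,0,0,0,0,0,0,0],
)

```text
time_s: 9.0
ee_pos: [0.5509, -0.1288, 0.1088]
tool_rot: [3.133, 0.219, -0.0]
wrist_force: [2.0, -5.0, -1.9]
width: 0.0001
```

step_arm(
  rows=[-0.03,0.2,0,0,0,0,0,0,0,0,0,0],
)

```text
time_s: 9.2
ee_pos: [0.5506, -0.1267, 0.1089]
tool_rot: [3.133, 0.218, -0.0]
wrist_force: [0.6, -4.6, -1.3]
width: -0.0
```

step_arm(
  rows=[-0.03,0.2,0,0,0,0,0,0,0,0,0,0],
)

```text
time_s: 9.4
ee_pos: [0.5503, -0.1243, 0.1088]
tool_rot: [3.134, 0.218, 0.0]
wrist_force: [1.4, -3.2, -0.9]
width: -0.0001
```

step_arm(
  rows=[-0.03,0.2,0,0,0,0,0,0,0,0,0,0],
)

```text
time_s: 9.6
ee_pos: [0.55, -0.1218, 0.1088]
tool_rot: [-3.134, -0.218, -0.0]
wrist_force: [1.0, -1.4, -0.4]
width: -0.0004
```

step_arm(
  rows=[-0.03,0.2,0,0,0,0,0,0,0,0,0,0],
)

```text
time_s: 9.8
ee_pos: [0.5495, -0.1197, 0.1088]
tool_rot: [-3.134, -0.219, 0.0]
wrist_force: [0.3, -0.6, 0.4]
width: -0.0002
```

step_arm(
  rows=[-0.03,0.2,0,0,0,0,0,0,0,0,0,0],
)

```text
time_s: 10.0
ee_pos: [0.5493, -0.1178, 0.1088]
tool_rot: [-3.134, -0.219, 0.0]
wrist_force: [-0.6, -0.3, -0.2]
width: -0.0001
```

step_arm(
  rows=[-0.03,0.2,0,0,0,0,-0.03,0.2,0,0,0,0,0,0,0,0,0,0],
)

```text
time_s: 10.3
ee_pos: [0.5487, -0.1139, 0.1088]
tool_rot: [-3.134, -0.219, 0.0]
wrist_force: [0.4, -0.2, 0.7]
width: -0.0001
```

step_arm(
  rows=[-0.03,0.2,0,0,0,0,-0.03,0.2,0,0,0,0,0,0,0,0,0,0],
)

```text
time_s: 10.6
ee_pos: [0.5483, -0.1107, 0.1089]
tool_rot: [3.133, 0.219, 0.0]
wrist_force: [1.1, -4.7, -0.3]
width: 0.0002
```

step_arm(
  rows=[-0.03,0.2,0,0,0,0,-0.03,0.2,0,0,0,0,0,0,0,0,0,0],
)

```text
time_s: 10.9
ee_pos: [0.5476, -0.1063, 0.1089]
tool_rot: [3.134, 0.218, 0.0]
wrist_force: [0.8, -4.0, -0.4]
width: 0.0001
```

step_arm(
  rows=[-0.03,0.2,0,0,0,0,0,0,0,0,0,0],
)

```text
time_s: 11.1
ee_pos: [0.5473, -0.1038, 0.1088]
tool_rot: [-3.134, -0.218, -0.0]
wrist_force: [-0.3, -1.1, -0.2]
width: -0.0003
```

step_arm(
  rows=[-0.03,0.2,0,0,0,0,0,0,0,0,0,0],
)

```text
time_s: 11.3
ee_pos: [0.5468, -0.1017, 0.1088]
tool_rot: [-3.134, -0.219, 0.0]
wrist_force: [0.0, -0.2, 0.2]
width: -0.0003
```

step_arm(
  rows=[-0.03,0.2,0,0,0,0,-0.03,0.2,0,0,0,0,0,0,0,0,0,0],
)

```text
time_s: 11.6
ee_pos: [0.5463, -0.0978, 0.1088]
tool_rot: [-3.134, -0.219, 0.0]
wrist_force: [-0.0, -1.2, 0.1]
width: -0.0001
```

step_arm(
  rows=[-0.03,0.2,0,0,0,0,-0.03,0.2,0,0,0,0,0,0,0,0,0,0],
)

```text
time_s: 11.9
ee_pos: [0.5458, -0.0943, 0.1088]
tool_rot: [3.133, 0.219, -0.0]
wrist_force: [0.7, -2.9, -0.5]
width: -0.0002
```

step_arm(
  rows=[-0.03,0.2,0,0,0,0,0,0,0,0,0,0],
)

```text
time_s: 12.1
ee_pos: [0.5455, -0.0927, 0.1089]
tool_rot: [3.133, 0.218, -0.0]
wrist_force: [1.1, -5.3, -0.9]
width: -0.0002
```

step_arm(
  rows=[-0.03,0.2,0,0,0,0,0,0,0,0,0,0],
)

```text
time_s: 12.3
ee_pos: [0.5452, -0.0906, 0.1089]
tool_rot: [3.133, 0.218, 0.0]
wrist_force: [1.2, -4.3, -1.0]
width: 0.0004
```

Run:
```python
from h import *
o=arm.get_obs();print(o['ee_pos'],o['wrist_force'])
c=snap('side','f');crop(c,200,150,320,250,'f_sidec')
c=snap('top','f');crop(c,240,160,330,230,'f_topc')
```

```text
[ 0.54521492 -0.09056324  0.10885034] [ 1.20751388 -4.2734705  -1.03973157]
scale 6.0
scale 8.571428571428571
```

View pics/f_sidec.png

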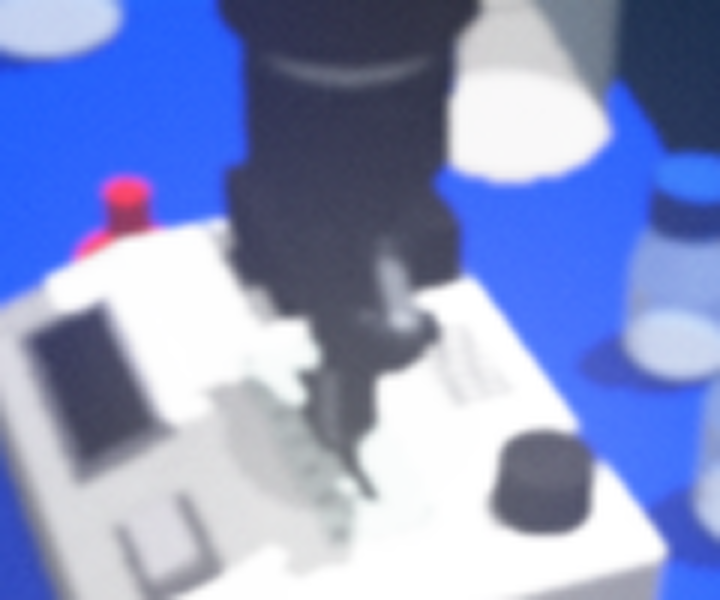

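View pics/f_topc.png

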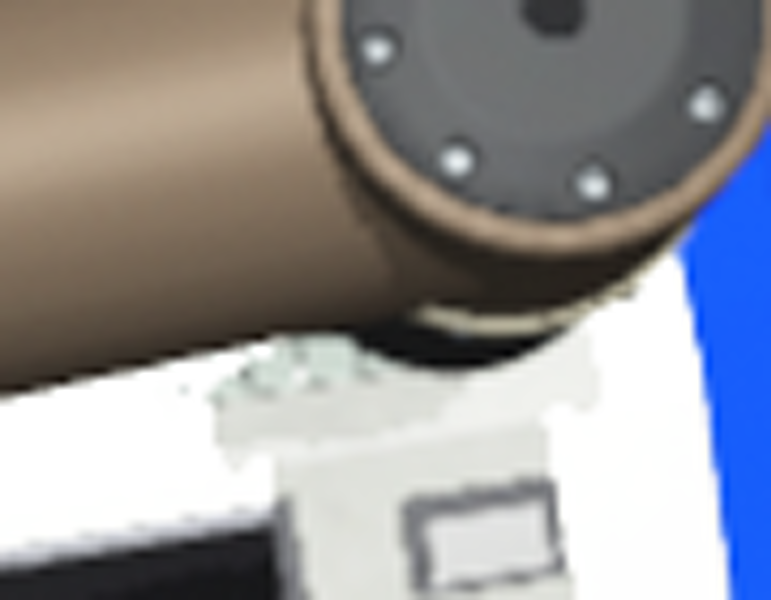

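step_arm(
  rows=[-0.03,0.2,0,0,0,0,0,0,0,0,0,0],
)

```text
time_s: 12.6
ee_pos: [0.5449, -0.088, 0.1088]
tool_rot: [-3.134, -0.218, -0.0]
wrist_force: [1.3, -3.7, -0.2]
width: 0.0001
```

step_arm(
  rows=[-0.03,0.2,0,0,0,0,0,0,0,0,0,0],
)

```text
time_s: 12.8
ee_pos: [0.5445, -0.0856, 0.1088]
tool_rot: [-3.133, -0.219, -0.0]
wrist_force: [0.1, -0.6, -0.1]
width: -0.0003
```

step_arm(
  rows=[-0.03,0.2,0,0,0,0,0,0,0,0,0,0],
)

```text
time_s: 13.0
ee_pos: [0.5442, -0.0837, 0.1088]
tool_rot: [-3.134, -0.219, 0.0]
wrist_force: [-0.5, 0.4, 0.0]
width: 0.0001
```

step_arm(
  rows=[0.1,-0.8,0,0,0,0,0.1,-0.8,0,0,0,0,0,0,2,0,0,0,0,0,3,0,0,0,0,0,3,0,0,0,-3.5,-1,0,0,0,0,-4,-0.8,0,0,0,0,0,0,0,0,0,0],
)

```text
time_s: 13.8
ee_pos: [0.467, -0.1194, 0.1889]
tool_rot: [-3.133, -0.216, 0.001]
wrist_force: [1.2, 0.0, 1.0]
width: 0.0003
```

Run:
```python
from h import *
o=arm.get_obs();print(o['ee_pos'],o['wrist_force'])
c=snap('side','g');crop(c,170,130,330,280,'g_sidec')
c=snap('top','g');crop(c,200,140,360,260,'g_topc')
```

```text
[ 0.46696384 -0.11935805  0.18892004] [1.20081071 0.04251341 0.99920252]
scale 4.0
scale 5.0
```

View pics/g_sidec.png

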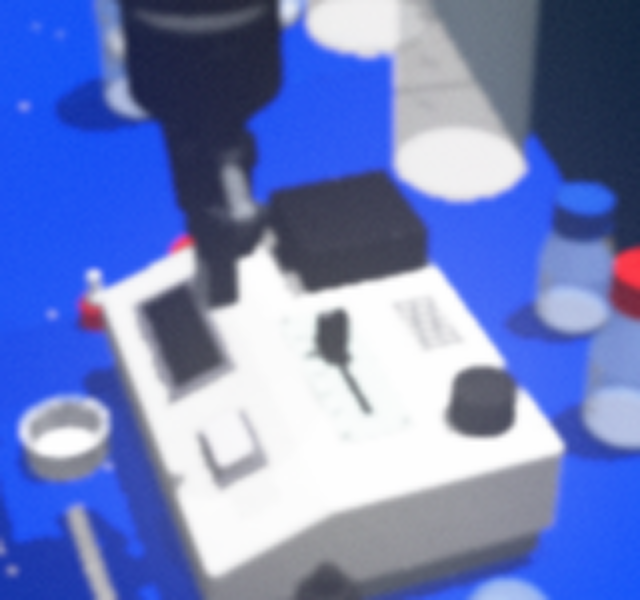

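View pics/g_topc.png

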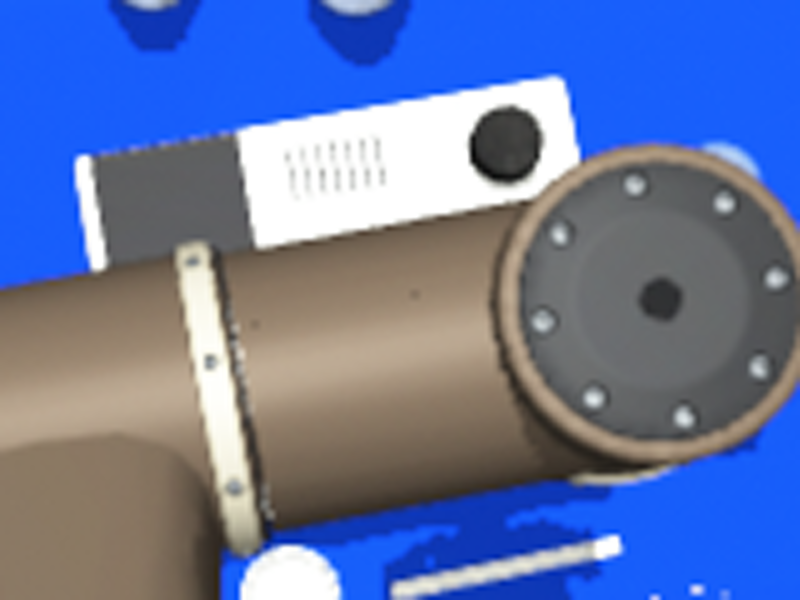

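Run:
```python
from h import *
from numpy import *
for tag in('a','g'):
    k=load('side',tag);v,u=mgrid[190:245,230:300];u=u.ravel();v=v.ravel();d=k['range_z'][v,u]
    W=((c_[(u-k['cx'])/k['fx']*d,(v-k['cy'])/k['fy']*d,d]-k['t'])@k['R'])[d>0]
    a=.1395;dx,dy=W[:,0]-.5295,W[:,1]+.048
    L=c_[cos(a)*dx+sin(a)*dy,-sin(a)*dx+cos(a)*dy,W[:,2]]
    m=(abs(L[:,0]-.01)<.015)&(L[:,2]>.112)&(L[:,2]<.135)&(L[:,1]<.03)
    print(tag,m.sum(),L[m].mean(0),percentile(L[m,1],[5,50,95]))
k=load('side','g')
v,u=mgrid[170:205,235:280];u=u.ravel();v=v.ravel();d=k['range_z'][v,u]
W=((c_[(u-k['cx'])/k['fx']*d,(v-k['cy'])/k['fy']*d,d]-k['t'])@k['R'])[d>0]
dx,dy=W[:,0]-.5295,W[:,1]+.048
L=c_[cos(a)*dx+sin(a)*dy,-sin(a)*dx+cos(a)*dy,W[:,2]]
for x in arange(.02,.1,.01):
    m=(abs(L[:,0]-x)<.005)&(abs(L[:,1]-.085)<.03)&(L[:,2]>.11);print(x,median(L[m,2]) if m.any() else 0)
```

```text
Traceback (most recent call last):
FileNotFoundError: [Errno 2] No such file or directory: 'side'
```

Run:
```python
from numpy import *
from h import load
for tag in('a','g'):
    k=load('side',tag);v,u=mgrid[190:245,230:300];u=u.ravel();v=v.ravel();d=k['range_z'][v,u]
    W=((c_[(u-k['cx'])/k['fx']*d,(v-k['cy'])/k['fy']*d,d]-k['t'])@k['R'])[d>0]
    a=.1395;dx,dy=W[:,0]-.5295,W[:,1]+.048
    L=c_[cos(a)*dx+sin(a)*dy,-sin(a)*dx+cos(a)*dy,W[:,2]]
    m=(abs(L[:,0]-.01)<.015)&(L[:,2]>.112)&(L[:,2]<.135)&(L[:,1]<.03)
    print(tag,m.sum(),L[m].mean(0),percentile(L[m,1],[5,50,95]))
k=load('side','g')
v,u=mgrid[170:205,235:280];u=u.ravel();v=v.ravel();d=k['range_z'][v,u]
W=((c_[(u-k['cx'])/k['fx']*d,(v-k['cy'])/k['fy']*d,d]-k['t'])@k['R'])[d>0]
dx,dy=W[:,0]-.5295,W[:,1]+.048
L=c_[cos(a)*dx+sin(a)*dy,-sin(a)*dx+cos(a)*dy,W[:,2]]
for x in arange(.02,.1,.01):
    m=(abs(L[:,0]-x)<.005)&(abs(L[:,1]-.085)<.03)&(L[:,2]>.11);print(x.round(2),median(L[m,2]) if m.any() else 0)
```

```text
a 69 [ 0.00923883 -0.06900099  0.1207187 ] [-0.07206239 -0.06986612 -0.06327482]
g 57 [ 0.00845035 -0.01519051  0.12096323] [-0.01833495 -0.01579463 -0.00977625]
0.02 0.12967015040313867
0.03 0.12976058145194808
0.04 0.12923396350549843
0.05 0.12895064662962627
0.06 0.12913826120986482
0.07 0.12906333950126433
0.08 0.12945772821235785
0.09 0.1295471238922492
```

step_arm(
  rows=[-0.5,0.15,0,0,0,0,0,0,-3,0,0,0,0,0,-3,0,0,0,0,0,-2,0,0,0,0,0,-0.4,0,0,0,0,0,0,0,0,0],
)

```text
time_s: 14.5
ee_pos: [0.4664, -0.1166, 0.1043]
tool_rot: [3.134, 0.219, -0.003]
wrist_force: [-0.6, -0.1, 0.0]
width: -0.0001
```

step_arm(
  rows=[0,0,-0.3,0,0,0,0,0,-0.2,0,0,0,0,0,0,0,0,0],
)

```text
time_s: 14.8
ee_pos: [0.4666, -0.1166, 0.1003]
tool_rot: [-3.134, -0.219, -0.001]
wrist_force: [-0.9, 0.2, 0.8]
width: 0.0001
```

step_arm(
  rows=[0,0,-0.2,0,0,0,0,0,-0.2,0,0,0,0,0,0,0,0,0],
)

```text
time_s: 15.1
ee_pos: [0.4664, -0.1166, 0.0958]
tool_rot: [3.134, 0.219, 0.0]
wrist_force: [-0.4, 0.3, 1.8]
width: -0.0
```

step_arm(
  rows=[0,0,0.6,0,0,0,-0.4,0,0,0,0,0,0,0,-0.4,0,0,0,0,0,-0.2,0,0,0,0,0,0,0,0,0],
)

```text
time_s: 15.6
ee_pos: [0.4618, -0.1167, 0.0953]
tool_rot: [-3.134, -0.218, 0.001]
wrist_force: [0.9, -0.4, -0.1]
width: -0.0001
```

step_arm(
  rows=[0,0,-0.2,0,0,0,0,0,0,0,0,0],
)

```text
time_s: 15.8
ee_pos: [0.4625, -0.1166, 0.0937]
tool_rot: [3.134, 0.219, 0.0]
wrist_force: [-1.0, 0.3, 1.8]
width: -0.0001
```

step_arm(
  rows=[0,0,-0.2,0,0,0,0,0,0,0,0,0],
)

```text
time_s: 16.0
ee_pos: [0.4629, -0.1166, 0.092]
tool_rot: [3.134, 0.219, 0.002]
wrist_force: [0.5, 0.7, 2.9]
width: -0.0002
```

step_arm(
  rows=[0,0,-0.2,0,0,0,0,0,0,0,0,0],
)

```text
time_s: 16.2
ee_pos: [0.4628, -0.1166, 0.09]
tool_rot: [3.134, 0.219, 0.002]
wrist_force: [1.0, 0.4, 4.8]
width: -0.0
```

step_arm(
  rows=[0,0,-0.2,0,0,0,0,0,0,0,0,0],
)

```text
time_s: 16.4
ee_pos: [0.4631, -0.1167, 0.0888]
tool_rot: [3.133, 0.22, 0.002]
wrist_force: [-1.2, 0.6, 13.7]
width: 0.0003
```

step_arm(
  rows=[0,0,-0.2,0,0,0,0,0,0,0,0,0],
)

```text
time_s: 16.6
ee_pos: [0.4634, -0.1168, 0.0882]
tool_rot: [3.133, 0.22, 0.004]
wrist_force: [-6.9, 3.0, 29.7]
width: -0.0001
```

step_arm(
  rows=[0,0,0.4,0,0,0,0,0,0.6,0,0,0,0,0,2,0,0,0,0,0,4,0,0,0,0,0,4,0,0,0,0,0,0,0,0,0,0,-4,0,0,0,0,0,-4,0,0,0,0,0,-4,0,0,0,0,0,-4,0,0,0,0,0,-4,0,0,0,0,0,0,0,0,0,0],
)

```text
time_s: 17.8
ee_pos: [0.4611, -0.3199, 0.1943]
tool_rot: [-3.134, -0.212, 0.004]
wrist_force: [-0.2, 0.4, 0.2]
width: 0.0002
```

Run:
```python
from numpy import *
from h import load,snap,crop
c=snap('side','h');crop(c,170,130,330,280,'h_sidec')
t=snap('top','h');crop(t,200,140,360,260,'h_topc')
a=.1395
for n in('side','top'):
  for tag in('a','g','h'):
    k=load(n,tag);v,u=mgrid[120:300,170:360];u=u.ravel();v=v.ravel();d=k['range_z'][v,u]
    W=((c_[(u-k['cx'])/k['fx']*d,(v-k['cy'])/k['fy']*d,d]-k['t'])@k['R'])[d>0]
    dx,dy=W[:,0]-.5295,W[:,1]+.048
    L=c_[cos(a)*dx+sin(a)*dy,-sin(a)*dx+cos(a)*dy,W[:,2]]
    m=(abs(L[:,0]-.01)<.015)&(L[:,2]>.112)&(L[:,2]<.135)&(L[:,1]<.03)
    q=(abs(L[:,0]+.069)<.007)&(abs(L[:,1]+.0596)<.013)
    hd=(abs(L[:,0]-.04)<.02)&(abs(L[:,1]-.085)<.03)
    print(n,tag,'tab y',median(L[m,1]),'key z',median(L[q,2]),'hood z',median(L[hd,2]))
```

```text
scale 4.0
scale 5.0
side a tab y -0.06986611914060772 key z 0.09407807598009847 hood z 0.09848264835082213
side g tab y -0.015794633829408006 key z 0.09420852357906782 hood z 0.1293945229729318
side h tab y nan key z nan hood z nan
top a tab y -0.06636865953247441 key z 0.0936309808461951 hood z 0.09688513513750138
top g tab y nan key z 0.6266738685100808 hood z 0.12950739187656995
top h tab y -0.01262023078276592 key z 0.6390456659300835 hood z 0.12949329703123802
  return _methods._mean(a, axis=axis, dtype=dtype,
  ret = ret.dtype.type(ret / rcount)
```

View pics/h_sidec.png

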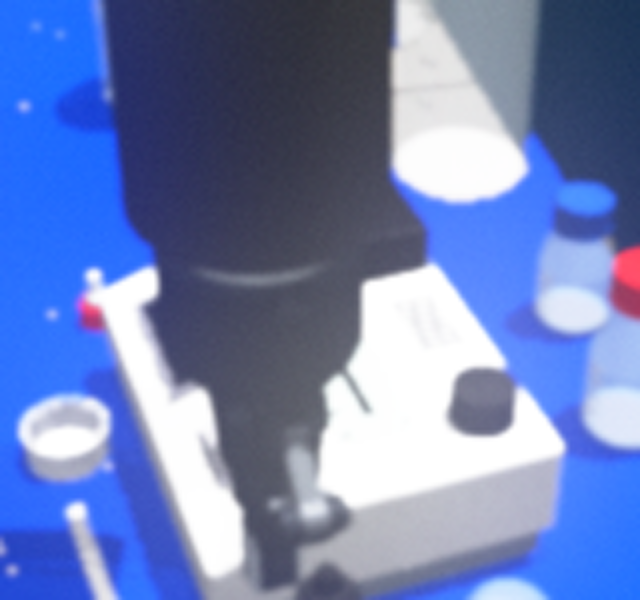

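View pics/h_topc.png

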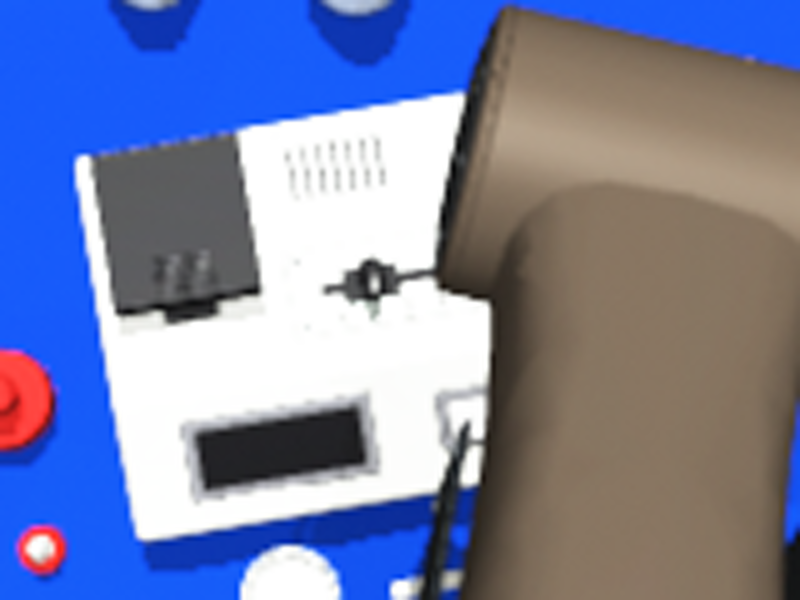

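step_arm(
  rows=[0,0,4,0,0,0,0,3,3,0,0,0,0,4,0,0,0,0,0,4,0,0,0,0,0,4,0,0,0,0,0,4,0,0,0,0,0,4,0,0,0,0,0,4,0,0,0,0,0,4,0,0,0,0,0,0,0,0,0,0,0,0,0,0,0,0],
)

```text
time_s: 19.0
ee_pos: [0.4615, -0.005, 0.2656]
tool_rot: [-3.133, -0.225, 0.001]
wrist_force: [0.4, -0.4, 0.3]
width: -0.0
```

Run:
```python
from numpy import *
from h import load,snap,crop,arm
c=snap('side','i');crop(c,170,130,330,280,'i_sidec')
print(arm.get_obs()['qvel'].round(3))
a=.1395
for tag in('a','g','i'):
    k=load('side',tag);v,u=mgrid[120:300,170:360];u=u.ravel();v=v.ravel();d=k['range_z'][v,u]
    W=((c_[(u-k['cx'])/k['fx']*d,(v-k['cy'])/k['fy']*d,d]-k['t'])@k['R'])[d>0]
    dx,dy=W[:,0]-.5295,W[:,1]+.048
    L=c_[cos(a)*dx+sin(a)*dy,-sin(a)*dx+cos(a)*dy,W[:,2]]
    m=(abs(L[:,0]-.01)<.015)&(L[:,2]>.112)&(L[:,2]<.135)&(L[:,1]<.03)
    q=(abs(L[:,0]+.069)<.007)&(abs(L[:,1]+.0596)<.013)
    hd=(abs(L[:,0]-.04)<.02)&(abs(L[:,1]-.085)<.03)
    print(tag,'tab y',median(L[m,1]),'key z',median(L[q,2]),'hood z',median(L[hd,2]))
```

```text
scale 4.0
[-0.034  0.004  0.003  0.003 -0.     0.002]
a tab y -0.06986611914060772 key z 0.09407807598009847 hood z 0.09848264835082213
g tab y -0.015794633829408006 key z 0.09420852357906782 hood z 0.1293945229729318
i tab y -0.01611045116851796 key z 0.09383375260089744 hood z 0.12940642533392874
```

View pics/i_sidec.png

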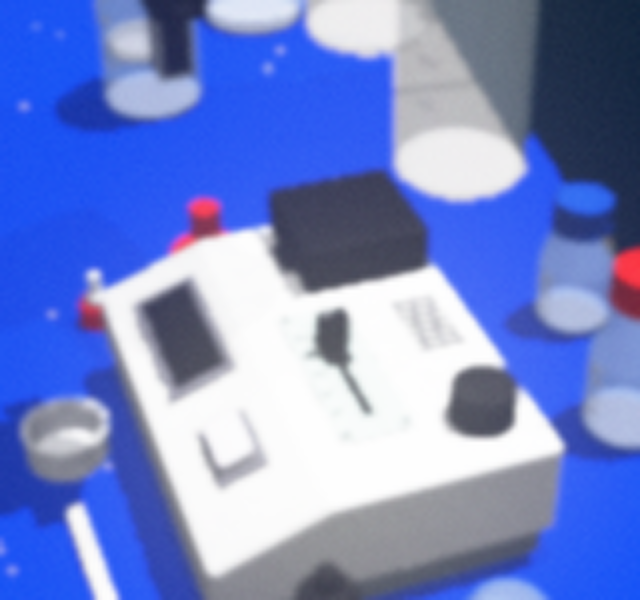

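The hood is flat shut (crop 350,230), the lever tab is at its third seat (332,335), the key is up (235,440) and the arm is clear.

```bash
python3 -c "
from h import *
print(arm.sign_off())"
```

```text
the job is handed in; nothing more can be done
None
```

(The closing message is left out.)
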